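# Catch the sugar lumps in the terracotta dish

### The job

Pick up the terracotta dish by its handle and, holding it just under the lip of the chute, press its far rim gently against the hanging paddle so that the gate opens and all four sugar lumps slide off into the held dish. Then set the dish down gently, upright, inside the raised ring in the middle of the turntable with all four lumps in it, and let go. Do not touch the sugar with the fingers or let a lump drop on the counter, never push hard on the chute with the dish, and leave everything else where it is.

Things in the scene. Friction and masses are not known exactly. Their poses are not given: they have to be found in the camera images.
- chute: Fixed steel gravity chute on a wooden stand. Origin on the counter under the middle of its open lower end (lip); +x points level and uphill, lumps fall out towards -x; z up. Channel 48 mm wide inside, walls 31 mm high, 200 mm long, slope 46 degrees. A spring gate plate through its floor stops the lumps 66 mm up-slope of the lip. The foot spans 50 to 180 mm along +x and is 130 mm wide.
- chute_lip (a point): Middle of the chute floor's lower edge, 180 mm above the counter. The lumps slide off here one after another and, caught about 70 to 110 mm lower, land 0 to 70 mm to -x of it.
- paddle_mid (a point): Middle setting of the gate's paddle: a steel plate facing -x that hangs under the lip, 80 mm wide, 36 mm tall; this point (22 mm to -x of the lip, 111 mm up) is its centre at rest. The real paddle leans on its clamp up to 8 mm nearer or farther in x, unmeasured: feel for it. Pressing it 25 mm (about 4 N) to +x lets lumps pass, 36 mm (5 N) is its stop; released, it springs shut.
- dish: Round terracotta dish, about 0.36 kg, with a stub handle. Origin at the centre of its underside, z up. Outside 84 mm across at the foot, 124 mm at the rim, 48 mm tall; wall 5 mm, floor 6 mm thick. The handle is a level bar along the dish's own -x: 16 mm wide (y), 22 mm tall, its middle 35 mm above the underside, reaching from the rim to 130 mm from the centre.
- dish_grip (a point): Middle of the dish's handle, 102 mm from the dish centre along its -x and 35 mm above its underside: where to pinch it from above, closing along the dish's y.
- dish_in (a point): Centre of the dish's inner floor.
- turntable: Wooden lazy-susan turntable; origin at the centre of its foot on the counter. Its round platter is 230 mm across, turns freely, and its top is 35 mm above the counter.
- pocket (a point): Centre of the platter's top (35 mm above the counter), in the middle of the raised ring that makes the dish's shallow pocket: 100 mm inside, 6 mm high, ring wall 5 mm.
- lump0: One of four equal cream sugar lumps, 24 x 20 x 17 mm, 14 g; origin at the centre of its 24 x 20 mm underside. They wait in single file behind the gate; lump0 is the lowest.
- lump0_center (a point): Centre of lump0.
- lump1: One of four equal cream sugar lumps, 24 x 20 x 17 mm, 14 g; origin at the centre of its 24 x 20 mm underside. They wait in single file behind the gate; lump0 is the lowest.
- lump1_center (a point): Centre of lump1.
- lump2: One of four equal cream sugar lumps, 24 x 20 x 17 mm, 14 g; origin at the centre of its 24 x 20 mm underside. They wait in single file behind the gate; lump0 is the lowest.
- lump2_center (a point): Centre of lump2.
- lump3: One of four equal cream sugar lumps, 24 x 20 x 17 mm, 14 g; origin at the centre of its 24 x 20 mm underside. They wait in single file behind the gate; lump0 is the lowest.
- lump3_center (a point): Centre of lump3.
- basket: Bystander: round stainless couscous basket, 190 mm across, 90 mm tall; origin at the centre of its underside.
- jar: Bystander: green glass jar with metal clamp lid, 90 mm across, 136 mm tall; origin at the centre of its underside.
- spatula: Bystander: red silicone spatula, 230 mm long, lying on the counter; origin at the centre of its underside.
- oil: Bystander: green glass oil bottle, 64 mm across, 220 mm tall; origin at the centre of its underside.
- teaglass: Bystander: small tea glass, 56 mm across, 75 mm tall; origin at the centre of its underside.
- saltbowl: Bystander: small patterned ceramic bowl, 90 mm across, 34 mm tall; origin at the centre of its underside.
- mortar: Bystander: marble mortar, 84 mm across, 70 mm tall; origin at the centre of its underside.
Not all that is in view belongs to the job. There is more than one size of the dish; the job needs the smaller.

How it is judged:
By the outcome, as a careful person would: the job done as asked, in the order asked, and still so for the second after the job is handed in, with the robot touching nothing.
It also fails if it takes over 64 s, if anything falls off the work surface, if the arm or the gripper's body presses on something with over 40 N, if the wrist force passes 120 N, or if a joint passes its speed limit or range.

### The arm

A 6-joint arm with a two-finger parallel gripper is mounted at the origin on the work surface. World frame = base frame: x ahead of the robot, y to its left, z up, the work surface at z = 0. Lengths are in mm, angles in rad, forces in N, time in s.
With the tool pointing down it reaches from about 425 to 1125 mm from the base axis. Payload 14.9 kg.
Tool frame: the origin (TCP) lies at the centre of the arm's flange, where the gripper is bolted on; the fingertips stand 191 mm ahead of it and the grasp point (between the pads) lies 172 mm ahead of it; z points along the fingers, y is the line along which they close (so a half turn about z gives the same grasp; the last joint's range is limited). The gripper opens to 91 mm and grips with 3 to 60 N. Pads are 32 mm wide; open, the fingers measure 118 mm over their backs; the gripper's body (76 mm by 178 mm) begins 60 mm behind the grasp point.
Start: joints at [1.224, 0.379, 1.734, -0, 1.028, -0.033], TCP at [216.081, 665.83, 404.732] pointing down, gripper open.
Joint ranges: [-2.77, 2.77], [-0.74, 2.19], [0, 2.66], [-1.06, 4.2], [0.31, 2.87], [-3.08, 3.08]. Speed limits (rad/s): [1.89, 1.89, 2.39, 3.14, 3.14, 3.14].

### API

Orientations are given as a 3x3 rotation matrix whose columns are the frame's x, y, z axes.
In Python, from bench import bot gives the robot as it stands.
- The arm moves only by the tool drive_tool, never from a script. Its arguments are lists of equal length, an entry for each row: "slide": the shift along the world's x, y, z in cm, a list of three; "roll": the turn about the world's z in rad; "grip": the closure, from 0 (fully open) to 1 (shut). A call has 1 to 5 rows; each row is the pose to reach, as a shift and turn from the pose commanded when the call began; what a row does not reach only later rows make up. A row lasts 1/8 s, in which the tool goes at most 62.5 mm and 10.7 degrees, less where a joint would pass 70% of its speed; a pose out of reach is approached as far as the arm can. A call with a gripper value outside its range is refused whole. The fingers move at their own pace and stop on an object; "force" is the grip in N (left out, the last holds). Time passes only in rows, so rows that repeat a pose let the fingers close. It gives the time, the measured TCP pose, the force, the opening and the grip force at its end, in the units of the state.
- bot.read_state(): the state, without advancing time (a new reading comes with each control period).
- bot.get_image(name): name is "scene" or "top"; returns a dict with "pixels" (480x640x3 uint8, red, green, blue), "fx", "fy", "cx", "cy" (pixels), "view" (4x4, takes a point from world to camera coordinates). Camera axes: x right, y down, z forward; pixel columns grow to the right and rows downward; lengths in mm; the calibration is good to about 2 mm. A picture is of the moment at which its call begins. There is no depth.
- bot.hand_in(): hands the job in; it is judged then, once.
The state is a dict: "time_s": time; "joint_positions": joint angles; "qvel": joint speeds; "tau": joint torques, N m; "eef_pos": TCP position; "eef_rot": TCP orientation; "force": force on the tool from outside, world axes, zero at the start; "moment": the same for the moment, N m; "grip_width": finger opening in mm; "grasp_force": force on a finger pad.
Only numpy, scipy, OpenCV 4.12 (cv2) and the standard library are available. Lean on these libraries where they do the work, as an engineer would, in place of code of your own. Each camera call takes 0.05 s, during which the arm holds its last target. There are 200 camera calls.

## Working session

There is one attempt and no reset: what is moved stays moved. The work goes in short steps, Python scripts to look and compute and a tool call to move; the robot and the scene stay as the last step left them, time stands still between calls to the robot, and variables do not carry over. Pictures are saved under pics/ and viewed, at most 10 in all, crops included, and the job is handed in when it is done.

Besides the shell and the picture viewer there is one more tool, called after "Request:" as name(argument=value, ...), one argument or row to a line, values as JSON. drive_tool: Moves the arm, as the interface text tells. Its arguments: {"type":"object","properties":{"slide":{"type":"array"},"roll":{"type":"array"},"grip":{"type":"array"},"force":{"type":"number"}},"required":["slide","roll","grip"]}

```bash
mkdir -p pics
cat > h.py <<'E'
import numpy as np, cv2
from bench import bot
def save(n,f,crop=None,s=1):
    im=bot.get_image(n); p=im['pixels'][:,:,::-1]
    if crop: x0,y0,x1,y1=crop; p=cv2.resize(p[y0:y1,x0:x1],None,fx=s,fy=s,interpolation=cv2.INTER_CUBIC)
    cv2.imwrite('pics/'+f,p); return im
def ray(im,u,v):
    V=np.array(im['view']); R=V[:3,:3]; c=-R.T@V[:3,3]
    return c,R.T@np.array([(u-im['cx'])/im['fx'],(v-im['cy'])/im['fy'],1])
def onz(im,u,v,z):
    c,d=ray(im,u,v); return c+d*(z-c[2])/d[2]
def proj(im,P):
    V=np.array(im['view']); q=V[:3,:3]@np.array(P,float)+V[:3,3]
    return im['fx']*q[0]/q[2]+im['cx'],im['fy']*q[1]/q[2]+im['cy']
E
python3 - <<'E'
from h import *
for n in('scene','top'):
    im=save(n,n+'.png'); print(n,im['fx'],im['cx'],im['cy'],np.round(im['view'],3).tolist())
s=bot.read_state(); print(s['eef_rot'],s['force'],s['grip_width'],s['time_s'])
E
```

```text
scene 530.8053590885672 312.1507776777508 233.66584495402344 [[0.211, 0.977, 0.013, -117.5], [0.664, -0.133, -0.736, -200.386], [-0.717, 0.164, -0.677, 2086.315], [0.0, 0.0, 0.0, 1.0]]
top 570.4063744245453 313.0919778189038 243.67037543942266 [[0.029, -1.0, 0.009, -0.103], [-0.995, -0.03, -0.092, 529.684], [0.092, -0.006, -0.996, 1594.378], [0.0, 0.0, 0.0, 1.0]]
[[-9.51168615e-01  3.08671642e-01 -2.88242283e-04]
 [ 3.08671777e-01  9.51168230e-01 -8.55418851e-04]
 [ 1.01233605e-05 -9.02619821e-04 -9.99999593e-01]] [-0.33895059  0.11642094 -0.11899763] 91.22706844334863 0.1
```

View pics/scene.png

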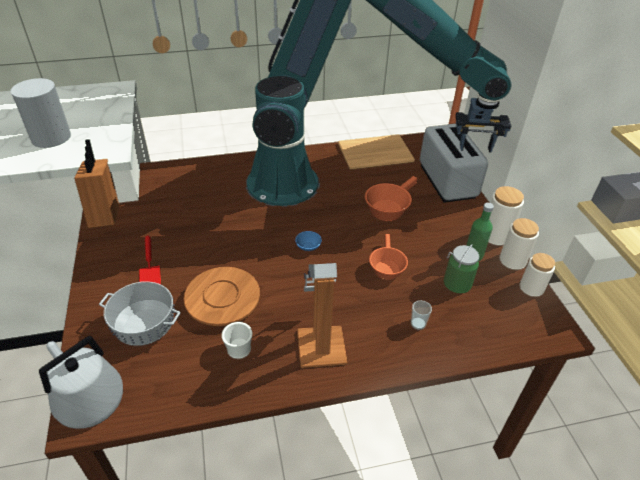

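View pics/top.png

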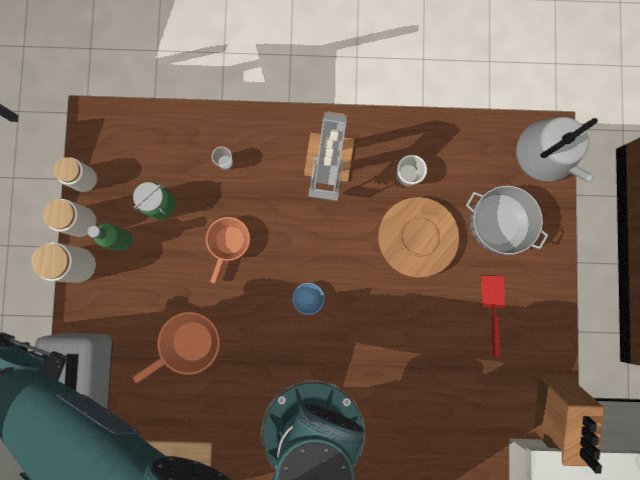

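Dish candidates in the top view: one at (228,240), rim about 44 px across, and one at (188,343), rim about 62 px. At about 0.37 px/mm these are roughly 120 mm and 165 mm, so the one at (228,240) fits the 124 mm dish. The chute lip is near (322,198), running uphill to (335,113), and the turntable is at (420,237). I'll confirm with enlarged crops.

Run:
```python
from h import *
im=save('top','c1.png',(190,100,390,300),3)
im=save('scene','c2.png',(280,210,440,380),3.5)
im=bot.get_image('top')
for uv in((420,237),(228,240),(188,343)): print(uv,np.round(onz(im,*uv,45),1))
# segment dish/ring
p=im['pixels'].astype(int); hsv=cv2.cvtColor(im['pixels'],cv2.COLOR_RGB2HSV)
print(hsv[240,228],hsv[265,217],hsv[280,200],hsv[237,420])
```

```text
(420, 237) [ 555.4 -283.9   45. ]
(228, 240) [530.7 254.2  45. ]
(188, 343) [242.7 351.9  45. ]
[ 10 134 203] [ 10 133 209] [ 11 140 109] [ 15 131 181]
```

View pics/c1.png

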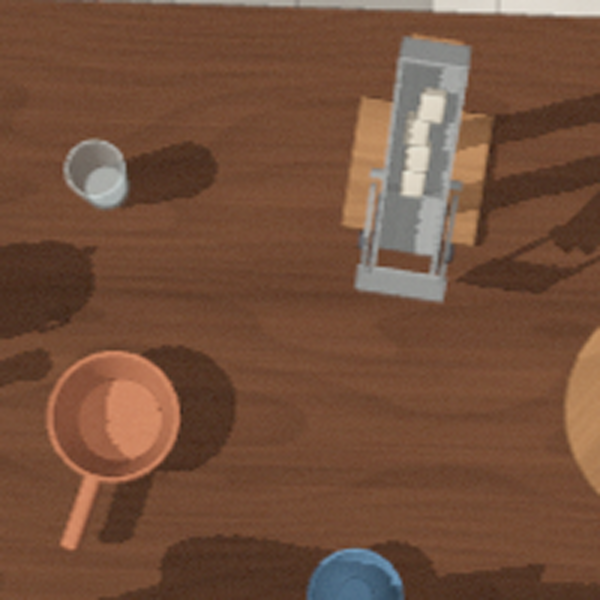

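View pics/c2.png

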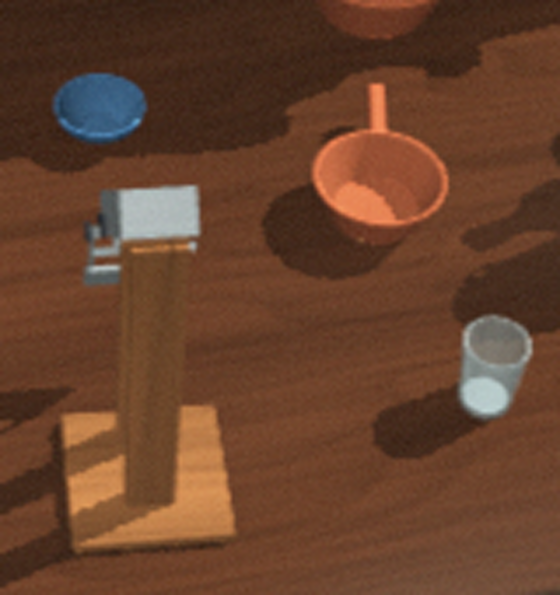

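The crop confirms that the dish at (228,240) is the smaller one, with the handle tip at about (213,282). The chute's open lip spans px (317,183)–(334,185), its paddle is just below at (309–338,190–200), and the lumps are at (328–334,136–162).

```bash
cat > m.py <<'E'
from h import *
from scipy.optimize import least_squares
im=bot.get_image('top'); sc=bot.get_image('scene')
c=lambda u,v:(190+u/3,100+v/3)
def T(p,P): 
    a=p[2]; return np.array([p[0]+np.cos(a)*P[0]-np.sin(a)*P[1],p[1]+np.sin(a)*P[0]+np.cos(a)*P[1],P[2]])
obs=[((0,24,180),c(380,250)),((0,-24,180),c(433,255))]
foot=[((180,65),c(360,97)),((180,-65),c(492,117)),((50,-65),c(478,245)),((50,65),c(343,226))]
s2=lambda u,v:(280+u/3.5,210+v/3.5)
foots=[((180,65),s2(236,532)),((180,-65),s2(75,550)),((50,-65),s2(62,412)),((50,65),s2(214,406))]
def res(p):
    r=[np.subtract(proj(im,T(p,P)),o) for P,o in obs]
    r+=[np.subtract(proj(im,T(p,(*P,p[3]))),o) for P,o in foot]
    r+=[np.subtract(proj(sc,T(p,(*P,p[3]))),o) for P,o in foots]
    return np.ravel(r)
s=least_squares(res,[650,0,-.1,15],loss='soft_l1'); print('chute',s.x.round(3),res(s.x).round(1))
for P in [(-22,40,129),(-22,-40,129),(-22,-40,93),(-22,40,93)]: print('paddle',np.round((np.array(proj(im,T(s.x,P)))-[190,100])*3))
# silhouettes
def ell(i,z,seed,box,lo,hi):
    hsv=cv2.cvtColor(i['pixels'],cv2.COLOR_RGB2HSV); m=cv2.inRange(hsv,lo,hi); x0,y0,x1,y1=box
    k=np.zeros_like(m); k[y0:y1,x0:x1]=m[y0:y1,x0:x1]
    n,l,st,_=cv2.connectedComponentsWithStats(k); return (l==l[seed[1],seed[0]]).astype(np.uint8)
for i,seed,box in((im,(228,240),(195,205,265,295)),(sc,(388,275),(360,230,420,285))):
    m=ell(i,0,seed,box,(5,110,90),(14,200,255))
    o=cv2.morphologyEx(m,cv2.MORPH_OPEN,cv2.getStructuringElement(2,(15,15)))
    cn=max(cv2.findContours(o,0,1)[0],key=cv2.contourArea); e=cv2.fitEllipse(cv2.convexHull(cn))
    h=cv2.morphologyEx(m&(1-o),cv2.MORPH_OPEN,np.ones((2,2),np.uint8)); n,l,st,ce=cv2.connectedComponentsWithStats(h); j=1+np.argmax(st[1:,4])
    ys,xs=np.where(l==j)
    print('dish ell',np.round(e[0],1),np.round(e[1],1),'centre z48',onz(i,*e[0],48).round(1),'handle',ce[j].round(1),st[j],onz(i,*ce[j],46).round(1))
    far=np.hypot(xs-e[0][0],ys-e[0][1]); q=far>far.max()-3; t=(xs[q].mean(),ys[q].mean()); print(' tip',t,onz(i,*t,46).round(1))
for i,seed,box in((im,(395,225),(360,180,480,290)),(sc,(200,280),(170,250,275,335))):
    m=ell(i,0,seed,box,(8,90,110),(25,200,255)); cn=max(cv2.findContours(m,0,1)[0],key=cv2.contourArea); e=cv2.fitEllipse(cv2.convexHull(cn))
    print('table',np.round(e[0],1),np.round(e[1],1),onz(i,*e[0],35).round(1))
E
python3 m.py
```

```text
chute [ 6.71098e+02 -1.06150e+01 -1.05000e-01  8.77900e+00] [-0.5 -0.6  0.3  0.2 -0.3 -0.1 -0.2 -0.8 -1.2  0.1 -0.7  0.4 -0.1  0.6
 -0.8 -0.6 -1.1  0.8 -0.6 -0.9]
paddle [357. 281.]
paddle [446. 293.]
paddle [444. 300.]
paddle [357. 288.]
dish ell [226.1 252.8] [81.6 96.9] centre z48 [494.3 257.5  48. ] handle [253.7 211.9] [238 206  28  18 325] [612.1 185.3  46. ]
 tip (np.float64(263.57142857142856), np.float64(207.14285714285714)) [626.4 158.2  46. ]
dish ell [397.  255.1] [56.7 58.4] centre z48 [518.5 290.5  48. ] handle [367.5 249.7] [361 237  17  29 266] [473.5 204.   46. ]
 tip (np.float64(362.28), np.float64(254.4)) [491.1 181.1  46. ]
table [413.8 254.4] [112.9 142.3] [ 506.7 -268.8   35. ]
table [224.3 289.8] [ 67.2 111.4] [ 544.7 -273.3   35. ]
```

```bash
cat > m2.py <<'E'
from h import *
im=bot.get_image('top'); sc=bot.get_image('scene')
def fit(i,seed,box,lo,ch,open_=0):
    p=i['pixels'].astype(int); k=np.zeros(p.shape[:2],np.uint8); x0,y0,x1,y1=box
    k[y0:y1,x0:x1]=(ch(p)>lo)[y0:y1,x0:x1]
    l=cv2.connectedComponents(k)[1]; m=(l==l[seed[1],seed[0]]).astype(np.uint8)
    f=max(cv2.findContours(m,0,1)[0],key=cv2.contourArea); m=cv2.drawContours(np.zeros_like(m),[f],-1,1,-1)
    o=cv2.morphologyEx(m,cv2.MORPH_OPEN,cv2.getStructuringElement(2,(15,15)))
    c=max(cv2.findContours(o,0,1)[0],key=cv2.contourArea); return m,o,cv2.fitEllipse(c)
R=lambda p:p[:,:,0]
for i,seed,box in((im,(236,240),(195,205,265,295)),(sc,(388,273),(360,230,420,285))):
    m,o,e=fit(i,seed,box,115,R)
    h=m&(1-cv2.dilate(o,np.ones((5,5))));ys,xs=np.where(h); print('dish',np.round(e[0],1),np.round(e[1],1),onz(i,*e[0],48).round(1),'handle px',len(xs))
    if len(xs)>5:
        P=np.array([onz(i,x,y,46)[:2] for x,y in zip(xs,ys)]); mu=P.mean(0); w=np.linalg.svd(P-mu)[2][0]; c=onz(i,*e[0],48)[:2]; w*=np.sign(w@(c-mu))
        print('  yaw axis',np.arctan2(w[1],w[0]),'yaw mean',np.arctan2(*(c-mu)[::-1]),'mean',mu.round(1),'reach',((P-c)@-w).max().round(1))
print('hand',onz(im,227.8,238.5,48),onz(im,213,282.3,46))
for i,seed,box in((im,(395,225),(360,180,480,290)),(sc,(200,280),(170,250,275,335))):
    for lo in(115,135):
        e=fit(i,seed,box,lo,R)[2]; print('table',np.round(e[0],1),np.round(e[1],1),onz(i,*e[0],35).round(1))
E
python3 m2.py
```

```text
dish [225.7 238.7] [44.2 47.4] [533.8 260.3  48. ] handle px 573
  yaw axis 0.25416173156403854 yaw mean -0.5684003071208581 mean [474.1 298.4] reach 134.3
dish [388.5 260.3] [27.7 39.2] [536.  255.8  48. ] handle px 62
  yaw axis -0.308910084389582 yaw mean -0.2861533365750023 mean [433.6 285.9] reach 133.7
hand [534.56777131 254.55788531  48.        ] [411.31503279 290.61401373  46.        ]
table [415.4 237.6] [78.6 88.9] [ 554.3 -272.7   35. ]
table [418.1 236.9] [79.  80.4] [ 556.7 -280.3   35. ]
table [222.3 296.8] [63.1 74.8] [ 571.6 -281.5   35. ]
table [221.6 294.9] [55.7 76.1] [ 563.9 -283.1   35. ]
```

Request:
drive_tool(
  slide=[
    [2, -3.5, 0],
    [4.5, -7.8, 0],
    [7, -12.2, 0],
    [9.5, -16.6, 0],
    [12, -21, 0],
  ],
  roll=[0, 0, 0, 0.013, 0.026],
  grip=[0, 0, 0, 0, 0],
)

```text
time_s: 1.08
eef_pos: [336.6, 454.4, 404.9]
eef_rot: [[-0.959, 0.283, 0.0], [0.283, 0.959, 0.0], [-0.0, 0.0, -1.0]]
force: [0.8, 1.2, 0.1]
grip_width: 91.1
grasp_force: 0.0
```

Request:
drive_tool(
  slide=[
    [2.5, -4.3, -1],
    [5, -8.6, -3],
    [7.5, -12.9, -5.5],
    [9.2, -15.7, -8],
    [10.1, -17.2, -10],
  ],
  roll=[0, 0, 0, 0, 0],
  grip=[0.3, 0.4, 0.5, 0.5, 0.5],
)

```text
time_s: 1.7
eef_pos: [437.7, 282.4, 304.0]
eef_rot: [[-0.958, 0.285, -0.0], [0.285, 0.958, -0.0], [0.0, -0.0, -1.0]]
force: [-0.0, 0.5, -0.1]
grip_width: 46.9
grasp_force: 0.0
```

Request:
drive_tool(
  slide=[
    [0, 0, 0],
    [0, 0, 0],
  ],
  roll=[0, 0],
  grip=[0.5, 0.5],
)

```text
time_s: 1.95
eef_pos: [437.1, 284.4, 305.4]
eef_rot: [[-0.959, 0.284, 0.001], [0.284, 0.959, 0.0], [-0.0, 0.001, -1.0]]
force: [1.3, 0.6, 0.6]
grip_width: 45.4
grasp_force: 0.0
```

Run:
```python
from h import *
save('scene','p1.png',(330,150,450,310),3.5)
s=bot.read_state(); print(s['time_s'],s['eef_pos'],s['eef_rot'],s['grip_width'],s['force'])
```

```text
2.0 [437.05779693 284.56178732 305.60818548] [[-9.59032351e-01  2.83294777e-01  1.00952584e-03]
 [ 2.83295528e-01  9.59032406e-01  6.98088219e-04]
 [-7.70403252e-04  9.55483343e-04 -9.99999247e-01]] 46.12948093070655 [-0.30585252 -0.42833594  0.05594807]
```

View pics/p1.png

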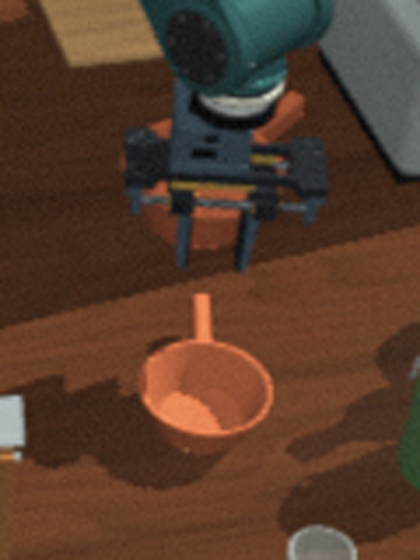

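The gripper is centred over the handle, with the fingers straddling it at crop (183–245,265) and the handle at (203,315). Next I descend and grip.

Request:
drive_tool(
  slide=[
    [0, 0, -2],
    [0, 0, -4.5],
    [0, 0, -7],
    [0, 0, -9],
    [0, 0, -9.7],
  ],
  roll=[0, 0, 0, 0, 0],
  grip=[0.5, 0.5, 0.5, 0.5, 0.5],
)

```text
time_s: 2.62
eef_pos: [436.8, 284.5, 207.5]
eef_rot: [[-0.959, 0.283, -0.0], [0.283, 0.959, -0.0], [0.0, -0.0, -1.0]]
force: [0.5, -0.4, 0.2]
grip_width: 45.2
grasp_force: 0.0
```

Request:
drive_tool(
  slide=[
    [0, 0, 0],
    [0, 0, 0],
    [0, 0, 0],
    [0, 0, 0],
    [0, 0, 0],
  ],
  roll=[0, 0, 0, 0, 0],
  grip=[0.5, 0.65, 0.75, 0.85, 1],
  force=15,
)

```text
time_s: 3.25
eef_pos: [437.1, 283.9, 208.0]
eef_rot: [[-0.959, 0.284, 0.0], [0.284, 0.959, 0.0], [-0.0, 0.0, -1.0]]
force: [-1.1, 0.4, 4.8]
grip_width: 15.7
grasp_force: 15.0
```

Request:
drive_tool(
  slide=[
    [0, 0, 0],
    [0, 0, 0],
    [0, 0, 0],
    [0, 0, 0],
  ],
  roll=[0, 0, 0, 0],
  grip=[1, 1, 1, 1],
  force=55,
)

```text
time_s: 3.75
eef_pos: [437.2, 283.9, 207.9]
eef_rot: [[-0.959, 0.284, 0.0], [0.284, 0.959, 0.0], [-0.0, 0.0, -1.0]]
force: [-2.0, -0.0, 6.3]
grip_width: 15.7
grasp_force: 55.0
```

Request:
drive_tool(
  slide=[
    [0, 0, 0.5],
    [0, 0, 1.5],
    [0, 0, 3],
    [0, 0, 4.5],
    [0, 0, 5.5],
  ],
  roll=[0, 0, 0, 0, 0],
  grip=[1, 1, 1, 1, 1],
)

```text
time_s: 4.38
eef_pos: [437.2, 283.9, 264.2]
eef_rot: [[-0.959, 0.284, 0.001], [0.284, 0.959, 0.001], [-0.001, 0.001, -1.0]]
force: [-0.2, 0.1, -2.7]
grip_width: 15.9
grasp_force: 55.0
```

Request:
drive_tool(
  slide=[
    [0.1, -1, 1],
    [0.3, -3, 1],
    [0.5, -6, 1],
    [0.6, -9, 1],
    [0.7, -12, 1],
  ],
  roll=[0, 0.03, 0.06, 0.09, 0.12],
  grip=[1, 1, 1, 1, 1],
)

```text
time_s: 5.0
eef_pos: [443.8, 162.4, 272.9]
eef_rot: [[-0.986, 0.166, -0.0], [0.166, 0.986, -0.0], [0.0, -0.0, -1.0]]
force: [0.7, -0.2, -2.6]
grip_width: 15.9
grasp_force: 55.0
```

Request:
drive_tool(
  slide=[
    [0.1, -3, 0],
    [0.2, -6, 0],
    [0.3, -9, 0],
    [0.4, -12, 0],
    [0.5, -14, 0],
  ],
  roll=[0.02, 0.04, 0.063, 0.063, 0.063],
  grip=[1, 1, 1, 1, 1],
)

```text
time_s: 5.62
eef_pos: [448.7, 22.3, 272.9]
eef_rot: [[-0.994, 0.105, -0.0], [0.105, 0.994, -0.0], [0.0, -0.0, -1.0]]
force: [0.1, 0.4, -4.0]
grip_width: 15.5
grasp_force: 55.0
```

Request:
drive_tool(
  slide=[
    [0.1, -0.6, 0],
    [0.1, -1.1, 0],
    [0.1, -1.1, 0],
    [0.1, -1.1, 0],
  ],
  roll=[0, 0, 0, 0],
  grip=[1, 1, 1, 1],
)

```text
time_s: 6.12
eef_pos: [450.0, 13.2, 272.7]
eef_rot: [[-0.995, 0.104, -0.0], [0.104, 0.995, 0.0], [0.0, 0.0, -1.0]]
force: [-0.0, -0.5, -3.8]
grip_width: 15.7
grasp_force: 55.0
```

Run:
```python
from h import *
im=save('top','p2.png',(270,100,470,300),3)
sc=save('scene','p3.png',(250,180,420,350),3.5)
s=bot.read_state(); print(s['time_s'],s['eef_pos'],s['force'],s['moment'],s['grip_width'])
```

```text
6.225 [450.06432223  13.17907044 272.71998113] [ 0.63084758 -0.79791388 -3.40992506] [ 0.05335849  0.31092762 -0.00412481] 15.941815304420812
```

View pics/p2.png

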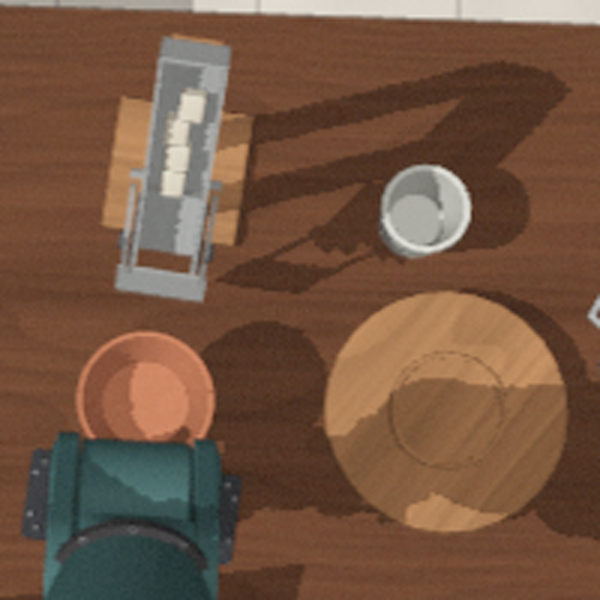

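View pics/p3.png

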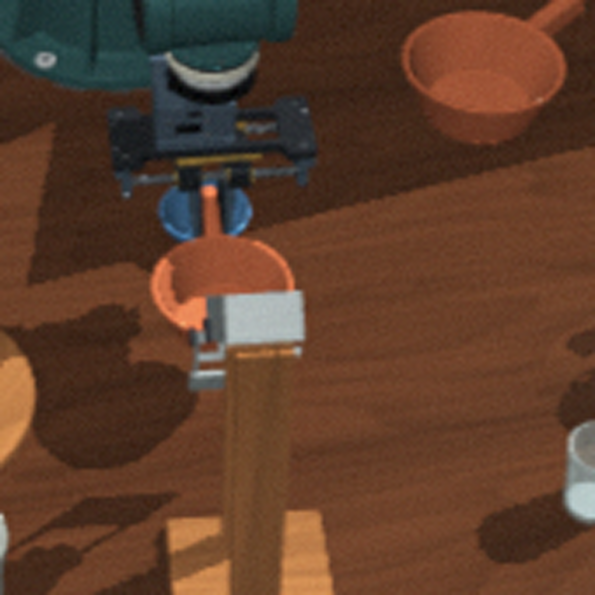

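The dish is held level, with its rim centre at about px (318.5,233.5). It faces the paddle at crop (116–207,262–302), and the four lumps are behind the gate. The turntable ring centre is at about px (419.3,236.5).

Run:
```python
from h import *
im=bot.get_image('top'); sc=bot.get_image('scene')
c=onz(im,318.5,233.5,113); print('dish',c)
print('scene ell',onz(sc,250+223.5/3.5,180+284/3.5,113))
print('ring',onz(im,419.3,236.5,41),'platter',onz(im,418.8,237,35))
o=np.array([671.1,-10.6]); a=np.array([.9945,-.1048]); n=np.array([.1048,.9945])
print('along',(c[:2]-o)@a,'lat',(c[:2]-o)@n)
print('expected centre',np.array([450.06,13.18])+102*a)
```

```text
dish [549.10857695   2.535962   113.        ]
scene ell [553.76531816   4.6243693  113.        ]
ring [ 557.23687958 -282.67661837   41.        ] platter [ 556.43915962 -282.43966736   35.        ]
along -122.69711903770238 lat 0.2790130688445976
expected centre [551.499    2.4904]
```

Request:
drive_tool(
  slide=[
    [0.5, -0.05, 0],
    [1.2, -0.13, 0],
    [1.9, -0.2, 0],
    [2.4, -0.25, 0],
    [2.4, -0.25, 0],
  ],
  roll=[0, 0, 0, 0, 0],
  grip=[1, 1, 1, 1, 1],
)

```text
time_s: 6.95
eef_pos: [474.4, 10.3, 272.7]
eef_rot: [[-0.995, 0.105, 0.0], [0.105, 0.995, -0.0], [-0.0, -0.0, -1.0]]
force: [-0.2, 0.1, -3.0]
grip_width: 15.5
grasp_force: 55.0
```

Request:
drive_tool(
  slide=[
    [0.1, -0.01, 0],
    [0.2, -0.02, 0],
    [0.3, -0.03, 0],
    [0.4, -0.04, 0],
    [0.4, -0.04, 0],
  ],
  roll=[0, 0, 0, 0, 0],
  grip=[1, 1, 1, 1, 1],
)

```text
time_s: 7.58
eef_pos: [478.1, 9.9, 272.7]
eef_rot: [[-0.995, 0.105, 0.0], [0.105, 0.995, 0.0], [-0.0, 0.0, -1.0]]
force: [-0.1, 0.1, -2.5]
grip_width: 15.7
grasp_force: 55.0
```

Request:
drive_tool(
  slide=[
    [0.1, -0.01, 0],
    [0.2, -0.02, 0],
    [0.3, -0.03, 0],
    [0.4, -0.04, 0],
    [0.4, -0.04, 0],
  ],
  roll=[0, 0, 0, 0, 0],
  grip=[1, 1, 1, 1, 1],
)

```text
time_s: 8.2
eef_pos: [482.2, 9.5, 272.7]
eef_rot: [[-0.995, 0.105, 0.0], [0.105, 0.995, -0.0], [-0.0, -0.0, -1.0]]
force: [-0.2, -0.1, -3.6]
grip_width: 15.8
grasp_force: 55.0
```

Request:
drive_tool(
  slide=[
    [0.1, -0.01, 0],
    [0.2, -0.02, 0],
    [0.3, -0.03, 0],
    [0.4, -0.04, 0],
    [0.4, -0.04, 0],
  ],
  roll=[0, 0, 0, 0, 0],
  grip=[1, 1, 1, 1, 1],
)

```text
time_s: 8.82
eef_pos: [486.1, 9.1, 272.7]
eef_rot: [[-0.995, 0.105, 0.0], [0.105, 0.995, 0.0], [-0.0, 0.0, -1.0]]
force: [0.2, -0.4, -3.8]
grip_width: 15.9
grasp_force: 55.0
```

Request:
drive_tool(
  slide=[
    [0.1, -0.01, 0],
    [0.2, -0.02, 0],
    [0.3, -0.03, 0],
    [0.4, -0.04, 0],
    [0.4, -0.04, 0],
  ],
  roll=[0, 0, 0, 0, 0],
  grip=[1, 1, 1, 1, 1],
)

```text
time_s: 9.45
eef_pos: [490.2, 8.7, 272.8]
eef_rot: [[-0.995, 0.105, 0.0], [0.105, 0.995, -0.0], [-0.0, -0.0, -1.0]]
force: [0.3, -0.2, -2.6]
grip_width: 15.6
grasp_force: 55.0
```

Request:
drive_tool(
  slide=[
    [0.1, -0.01, 0],
    [0.2, -0.02, 0],
    [0.3, -0.03, 0],
    [0.3, -0.03, 0],
  ],
  roll=[0, 0, 0, 0],
  grip=[1, 1, 1, 1],
)

```text
time_s: 9.95
eef_pos: [493.1, 8.4, 272.7]
eef_rot: [[-0.995, 0.105, 0.0], [0.105, 0.995, -0.0], [-0.0, -0.0, -1.0]]
force: [-0.9, -0.1, -2.7]
grip_width: 15.5
grasp_force: 55.0
```

Request:
drive_tool(
  slide=[
    [0.1, -0.01, 0],
    [0.2, -0.02, 0],
    [0.3, -0.03, 0],
    [0.3, -0.03, 0],
  ],
  roll=[0, 0, 0, 0],
  grip=[1, 1, 1, 1],
)

```text
time_s: 10.45
eef_pos: [495.9, 8.2, 272.6]
eef_rot: [[-0.995, 0.105, -0.001], [0.105, 0.995, 0.0], [0.001, -0.0, -1.0]]
force: [-1.6, 0.1, -3.2]
grip_width: 15.8
grasp_force: 55.0
```

Request:
drive_tool(
  slide=[
    [0.1, -0.01, 0],
    [0.2, -0.02, 0],
    [0.3, -0.03, 0],
    [0.3, -0.03, 0],
  ],
  roll=[0, 0, 0, 0],
  grip=[1, 1, 1, 1],
)

```text
time_s: 10.95
eef_pos: [499.1, 7.8, 272.7]
eef_rot: [[-0.995, 0.105, -0.0], [0.105, 0.995, -0.0], [0.0, -0.0, -1.0]]
force: [-3.2, -0.0, -4.3]
grip_width: 15.7
grasp_force: 55.0
```

Run:
```python
from h import *
im=save('top','p4.png',(290,120,370,270),4)
s=bot.read_state(); print(s['time_s'],s['eef_pos'],s['force'],s['moment'])
```

```text
11.0 [499.09533716   7.84335336 272.71266182] [-3.00016568 -0.22186328 -3.99615328] [ 0.07809526  0.8615935  -0.07867836]
```

Request:
drive_tool(
  slide=[
    [0.2, -0.02, 0],
    [0.4, -0.04, 0],
    [0.6, -0.06, 0],
    [0.8, -0.08, 0],
    [0.8, -0.08, 0],
  ],
  roll=[0, 0, 0, 0, 0],
  grip=[1, 1, 1, 1, 1],
)

```text
time_s: 11.62
eef_pos: [507.2, 7.0, 272.7]
eef_rot: [[-0.995, 0.105, 0.0], [0.105, 0.995, -0.0], [-0.0, -0.0, -1.0]]
force: [-3.4, 0.6, -3.3]
grip_width: 15.5
grasp_force: 55.0
```

Request:
drive_tool(
  slide=[
    [0.2, -0.02, 0],
    [0.4, -0.04, 0],
    [0.5, -0.05, 0],
    [0.5, -0.05, 0],
  ],
  roll=[0, 0, 0, 0],
  grip=[1, 1, 1, 1],
)

```text
time_s: 12.12
eef_pos: [512.1, 6.5, 272.7]
eef_rot: [[-0.995, 0.105, -0.0], [0.105, 0.995, 0.0], [0.0, -0.0, -1.0]]
force: [-3.9, -0.3, -3.5]
grip_width: 15.9
grasp_force: 55.0
```

Run:
```python
from h import *
F=[]
for k in range(3): im=bot.get_image('top'); s=bot.read_state(); F.append(np.r_[s['force'],s['moment'][1],s['eef_pos'][0]])
print(np.round(F,2))
p=im['pixels'].astype(int)[125:200,300:350]; w=(p.min(2)>170); ys,xs=np.where(w); print(len(ys), np.bincount(ys//5))
im=save('top','p5.png',(290,120,370,270),4)
a=cv2.imread('pics/p4.png');b=cv2.imread('pics/p5.png');cv2.imwrite('pics/p45.png',np.hstack([a,b]))
```

```text
[[-4.0300e+00  3.0000e-01 -3.4700e+00  1.0700e+00  5.1208e+02]
 [-3.4800e+00  6.3000e-01 -4.1600e+00  1.0900e+00  5.1204e+02]
 [-3.9200e+00  3.4000e-01 -3.8600e+00  1.0800e+00  5.1203e+02]]
246 [ 0 22 38 28 28 33 30 32  9 10  9  7]
```

View pics/p45.png

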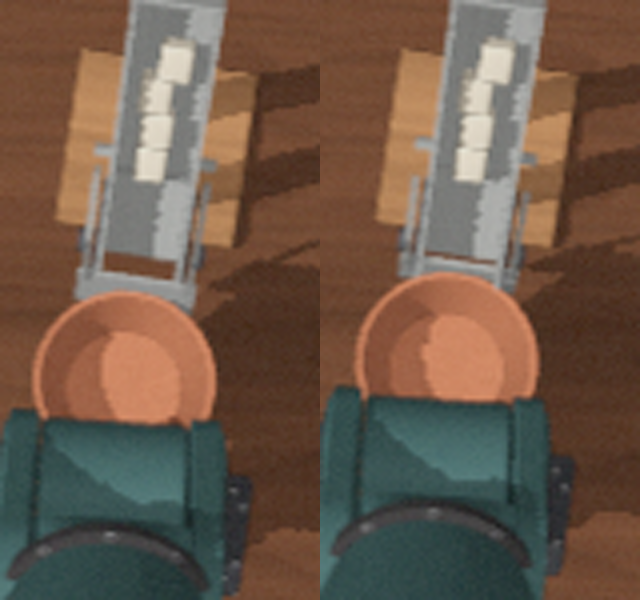

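The paddle is pushed about 20 mm (force about 3.8 N), and the lumps are still waiting at crop (470,165). I'll push about 8 mm more and hold.

Request:
drive_tool(
  slide=[
    [0.2, -0.02, 0],
    [0.5, -0.05, 0],
    [0.8, -0.08, 0],
    [0.8, -0.08, 0],
    [0.8, -0.08, 0],
  ],
  roll=[0, 0, 0, 0, 0],
  grip=[1, 1, 1, 1, 1],
)

```text
time_s: 12.95
eef_pos: [520.0, 5.8, 272.6]
eef_rot: [[-0.995, 0.104, -0.0], [0.104, 0.995, -0.0], [0.0, -0.0, -1.0]]
force: [-4.9, 0.8, -4.6]
grip_width: 15.9
grasp_force: 55.0
```

```bash
cat > ck.py <<'E'
from h import *
F=[]
for k in range(6):
    im=bot.get_image('top'); s=bot.read_state(); F.append(np.r_[s['force'],s['moment'][1],s['eef_pos'][0]])
    p=im['pixels'].astype(int); c=lambda r:int((p[r[1]:r[3],r[0]:r[2],2]>130).sum())
    w=(p[125:180,318:345].min(2)>170); print(s['time_s'],'chute white',np.bincount(np.where(w)[0]//5,minlength=11),'dish blue',c((302,190,345,222)))
print(np.mean(F,0).round(2))
cv2.imwrite('pics/last.png',cv2.resize(im['pixels'][120:270,290:370,::-1],None,fx=4,fy=4,interpolation=2))
E
python3 ck.py
```

```text
13.0 chute white [ 0  0  0  3  7 13 15 16 12  9  7] dish blue 175
13.05 chute white [ 0  0  0  1  2 10 17 14  9 11  6] dish blue 178
13.1 chute white [ 0  0  1  2  6 13 15 14 12 12  3] dish blue 161
13.15 chute white [ 0  0  0  2  9 11 16 12  9 10  8] dish blue 148
13.2 chute white [ 0  0  0  2  6 11 15 16 10 11  6] dish blue 149
13.25 chute white [ 0  0  0  4  8 14 15 11  7  9  7] dish blue 150
[-4.2200e+00  2.8000e-01 -4.6900e+00  1.1800e+00  5.1997e+02]
```

Request:
drive_tool(
  slide=[
    [0, 0, 0],
    [0, 0, 0],
    [0, 0, 0],
    [0, 0, 0],
    [0, 0, 0],
  ],
  roll=[0, 0, 0, 0, 0],
  grip=[1, 1, 1, 1, 1],
)

```text
time_s: 13.88
eef_pos: [520.1, 5.7, 272.7]
eef_rot: [[-0.995, 0.105, -0.0], [0.105, 0.995, 0.0], [0.0, 0.0, -1.0]]
force: [-3.8, 0.4, -4.9]
grip_width: 15.7
grasp_force: 55.0
```

```bash
python3 ck.py
```

```text
13.925 chute white [ 0  0  1  1  7 12 17 17 12 11  7] dish blue 149
13.975 chute white [ 0  0  1  3  9 11 15 13  8 14  5] dish blue 150
14.025 chute white [ 0  0  0  3  3 11 13 14 14 10  9] dish blue 149
14.075 chute white [ 0  1  0  4 10 14 13 14  8  8  7] dish blue 150
14.125 chute white [ 0  0  1  2  6 12 15 14 14 14 10] dish blue 151
14.175 chute white [ 0  0  0  1  8 15 15 11 12  7  6] dish blue 149
[-4.3500e+00  3.2000e-01 -4.8500e+00  1.2400e+00  5.2007e+02]
```

View pics/last.png

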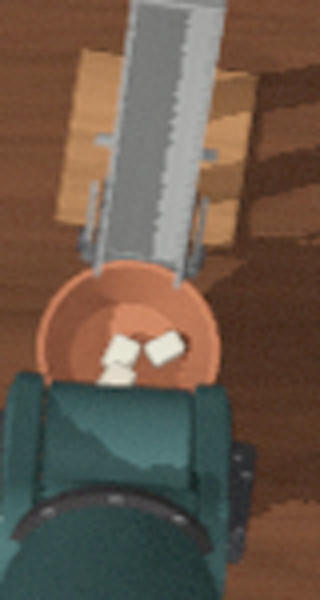

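The chute is empty. Three lumps show in the dish at crop (120,352), (165,348) and (117,375), and the fourth is presumably hidden under the wrist. I'll back off and check.

Request:
drive_tool(
  slide=[
    [-0.3, 0.03, 0],
    [-0.8, 0.08, 0],
    [-1.5, 0.16, 0],
    [-2.3, 0.24, 0],
    [-3.1, 0.33, 0],
  ],
  roll=[0, 0, 0, 0, 0],
  grip=[1, 1, 1, 1, 1],
)

```text
time_s: 14.8
eef_pos: [488.9, 9.1, 273.1]
eef_rot: [[-0.995, 0.105, 0.002], [0.105, 0.995, -0.0], [-0.002, 0.0, -1.0]]
force: [0.0, 0.8, -4.5]
grip_width: 15.7
grasp_force: 55.0
```

Request:
drive_tool(
  slide=[
    [-0.9, 0.1, 0],
    [-1.9, 0.2, 0],
    [-2.8, 0.3, 0],
    [-3.5, 0.37, 0],
    [-3.7, 0.39, 0],
  ],
  roll=[0, 0, 0, 0, 0],
  grip=[1, 1, 1, 1, 1],
)

```text
time_s: 15.42
eef_pos: [451.7, 13.0, 272.7]
eef_rot: [[-0.995, 0.105, -0.0], [0.105, 0.995, -0.0], [0.0, -0.0, -1.0]]
force: [-1.3, 0.0, -3.0]
grip_width: 15.8
grasp_force: 55.0
```

Request:
drive_tool(
  slide=[
    [0, -0.5, 0],
    [0, -1.5, 0],
    [0, -3.2, 0],
    [0, -5.2, 0],
    [0, -7.2, 0],
  ],
  roll=[0, 0, 0, 0, 0],
  grip=[1, 1, 1, 1, 1],
)

```text
time_s: 16.05
eef_pos: [452.2, -60.3, 272.7]
eef_rot: [[-0.994, 0.105, 0.0], [0.105, 0.994, -0.0], [-0.0, -0.0, -1.0]]
force: [-0.7, 0.2, -3.7]
grip_width: 15.8
grasp_force: 55.0
```

Request:
drive_tool(
  slide=[
    [0, -2, 0],
    [0.1, -4, 0],
    [0.1, -6, 0],
    [0.1, -8, 0],
    [0.1, -10, 0],
  ],
  roll=[0, 0, 0, 0, 0],
  grip=[1, 1, 1, 1, 1],
)

```text
time_s: 16.68
eef_pos: [453.0, -160.4, 272.7]
eef_rot: [[-0.994, 0.105, 0.0], [0.105, 0.994, -0.0], [-0.0, -0.0, -1.0]]
force: [0.1, 0.3, -3.6]
grip_width: 15.9
grasp_force: 55.0
```

Request:
drive_tool(
  slide=[
    [0, -2, 0],
    [0.1, -4, 0],
    [0.1, -6, 0],
    [0.1, -8, 0],
    [0.1, -9.4, 0],
  ],
  roll=[0, 0, 0, 0, 0],
  grip=[1, 1, 1, 1, 1],
)

```text
time_s: 17.3
eef_pos: [454.1, -254.4, 272.7]
eef_rot: [[-0.994, 0.105, 0.0], [0.105, 0.994, -0.0], [-0.0, -0.0, -1.0]]
force: [-0.1, -0.5, -3.4]
grip_width: 15.6
grasp_force: 55.0
```

Request:
drive_tool(
  slide=[
    [0, -0.8, 0],
    [0, -1.4, 0],
    [0, -1.6, 0],
    [0, -1.6, 0],
    [0, -1.6, 0],
  ],
  roll=[0, 0, 0, 0, 0],
  grip=[1, 1, 1, 1, 1],
)

```text
time_s: 17.92
eef_pos: [454.1, -268.8, 272.7]
eef_rot: [[-0.995, 0.104, -0.0], [0.104, 0.995, 0.0], [0.0, 0.0, -1.0]]
force: [-0.4, 0.1, -4.2]
grip_width: 15.3
grasp_force: 55.0
```

Run:
```python
from h import *
im=bot.get_image('top'); sc=bot.get_image('scene'); s=bot.read_state(); print(s['time_s'],s['eef_pos'],s['force'],s['moment'])
# top rim extents / scene crop of dish side by side
a=cv2.resize(im['pixels'][180:300,360:490,::-1],None,fx=3,fy=3,interpolation=2)
b=cv2.resize(sc['pixels'][230:350,155:285,::-1],None,fx=3,fy=3,interpolation=2)
cv2.imwrite('pics/p6.png',np.hstack([a,b]))
def dish(i,P):
    # terracotta ellipse from saturation of red vs blue near expected centre
    hsv=cv2.cvtColor(i['pixels'],cv2.COLOR_RGB2HSV).astype(int); u,v=map(int,proj(i,P)); print('pred',u,v,hsv[v,u],hsv[v-8,u+3])
    p=i['pixels'].astype(int)[v-32:v+32,u-32:u+32]; w=(p.min(2)>150).astype(np.uint8); print('white comps',[tuple(x) for x in cv2.connectedComponentsWithStats(w)[2][1:] if x[4]>4])
g=s['eef_pos'][:2]+102*np.array([.9945,-.1048])
dish(im,(*g,100)); dish(sc,(*g,100))
```

```text
18.025 [ 454.09976367 -268.84286727  272.74089408] [-0.08855917  0.60291924 -3.26558876] [ 0.02328061  0.30695497 -0.01858026]
pred 422 234 [ 25  21 228] [ 10 130 208]
white comps [(np.int32(25), np.int32(28), np.int32(10), np.int32(18), np.int32(100)), (np.int32(36), np.int32(28), np.int32(10), np.int32(7), np.int32(48))]
pred 220 278 [ 24  41 162] [ 30  10 253]
white comps [(np.int32(30), np.int32(23), np.int32(9), np.int32(8), np.int32(51)), (np.int32(21), np.int32(33), np.int32(18), np.int32(10), np.int32(100))]
```

Request:
drive_tool(
  slide=[
    [0.1, -0.1, -0.2],
    [0.2, -0.2, -0.6],
    [0.3, -0.3, -1.2],
    [0.3, -0.3, -1.8],
    [0.3, -0.3, -2.2],
  ],
  roll=[0, 0, 0, 0, 0],
  grip=[1, 1, 1, 1, 1],
)

```text
time_s: 18.65
eef_pos: [457.0, -272.0, 250.1]
eef_rot: [[-0.995, 0.105, -0.001], [0.105, 0.995, 0.0], [0.001, 0.0, -1.0]]
force: [-0.5, 0.1, -3.9]
grip_width: 16.0
grasp_force: 55.0
```

Request:
drive_tool(
  slide=[
    [0, 0, -0.1],
    [0, 0, -0.2],
    [0, 0, -0.3],
    [0, 0, -0.4],
    [0, 0, -0.4],
  ],
  roll=[0, 0, 0, 0, 0],
  grip=[1, 1, 1, 1, 1],
)

```text
time_s: 19.27
eef_pos: [457.1, -272.1, 246.7]
eef_rot: [[-0.995, 0.105, -0.0], [0.105, 0.995, -0.0], [0.0, -0.0, -1.0]]
force: [0.1, -0.8, -3.1]
grip_width: 15.9
grasp_force: 55.0
```

Request:
drive_tool(
  slide=[
    [0, 0, -0.1],
    [0, 0, -0.2],
    [0, 0, -0.2],
  ],
  roll=[0, 0, 0],
  grip=[1, 1, 1],
)

```text
time_s: 19.65
eef_pos: [457.0, -272.1, 244.6]
eef_rot: [[-0.995, 0.105, -0.0], [0.105, 0.995, 0.0], [0.0, 0.0, -1.0]]
force: [-0.8, -0.2, -3.1]
grip_width: 15.5
grasp_force: 55.0
```

Run:
```python
from h import *
F=[]
for k in range(3): im=bot.get_image('top'); s=bot.read_state(); F.append(np.r_[s['eef_pos'],s['force'],s['moment']])
print(s['time_s'],np.mean(F,0).round(2))
hsv=cv2.cvtColor(im['pixels'],cv2.COLOR_RGB2HSV).astype(int)
for v in (222,228,234): print(v,' '.join(str(h) for h in hsv[v,392:450,0]))
```

```text
19.8 [ 4.5708e+02 -2.7208e+02  2.4472e+02 -2.7000e-01  4.0000e-02 -3.4900e+00
  7.0000e-02  3.3000e-01  1.0000e-02]
222 13 14 14 14 13 14 14 14 14 14 14 12 10 10 9 9 10 9 9 9 10 9 8 9 10 9 10 10 10 10 9 9 10 9 10 10 10 10 9 10 10 10 10 10 10 9 10 10 10 13 14 13 13 13 13 14 13 13
228 14 14 14 14 13 14 15 14 13 11 9 8 9 8 9 8 10 10 9 9 9 9 10 10 10 10 10 10 10 10 10 10 10 10 10 10 10 10 10 9 10 9 10 9 10 10 10 10 10 10 10 10 13 13 14 14 14 14
234 14 14 14 14 14 14 14 13 11 9 9 9 10 10 9 10 9 10 9 10 9 9 10 15 24 28 28 25 25 24 22 14 13 25 26 30 27 27 27 25 23 20 14 9 10 10 9 9 10 9 10 10 11 14 13 14 13 13
```

```bash
cat > rim.py <<'E'
from h import *
def rim(z):
    im=bot.get_image('top'); hsv=cv2.cvtColor(im['pixels'],cv2.COLOR_RGB2HSV).astype(int)
    P=[]
    for v in range(214,238):
        xs=np.where((hsv[v,385:460,0]<=11.5))[0]+385
        if len(xs)>8: P+=[onz(im,xs[0]-.4,v,z)[:2],onz(im,xs[-1]+.4,v,z)[:2]]
    P=np.array(P); A=np.c_[2*P,np.ones(len(P))]
    from scipy.optimize import least_squares
    r=least_squares(lambda q:np.hypot(*(P-q[:2]).T)-62,[555,-282],loss='soft_l1'); return r.x,np.abs(r.fun).mean()
E
python3 -c "
from rim import *
print(rim(84))"
```

```text
(array([ 581.0218683 , -301.79697695]), np.float64(18.02672088973522))
```

Request:
drive_tool(
  slide=[
    [0, 0, -0.1],
    [0, 0, -0.15],
    [0, 0, -0.15],
  ],
  roll=[0, 0, 0],
  grip=[1, 1, 1],
)

```text
time_s: 20.23
eef_pos: [457.1, -272.1, 243.3]
eef_rot: [[-0.995, 0.105, 0.0], [0.105, 0.995, -0.0], [-0.0, -0.0, -1.0]]
force: [-1.9, -0.6, -1.0]
grip_width: 15.7
grasp_force: 55.0
```

```bash
sed -i 's/range(214,238)/range(217,240)/; s/385:460/390:452/; s/+385/+390/' rim.py; python3 -c "
from rim import *
print(rim(83)); im=bot.get_image('top'); print(onz(im,422.4,235,83))
hsv=cv2.cvtColor(im['pixels'],cv2.COLOR_RGB2HSV); print(hsv[205:225,422,0]); s=bot.read_state(); print(s['force'],s['moment'])"
```

```text
(array([ 557.43973353, -281.98328563]), np.float64(0.706890441401241))
[ 556.96649489 -283.01401043   83.        ]
[14 14 14 14 14 14 13 13 10  9  9 10  9 10 10  9  9  9 10 10]
[-0.9170581  -0.79304353 -1.89440062] [ 0.06349708  0.27854067 -0.01326   ]
```

Request:
drive_tool(
  slide=[
    [0, 0, -0.05],
    [0, 0, -0.1],
    [0, 0, -0.1],
  ],
  roll=[0, 0, 0],
  grip=[1, 1, 1],
)

```text
time_s: 20.7
eef_pos: [457.1, -272.2, 242.8]
eef_rot: [[-0.995, 0.104, -0.0], [0.104, 0.995, -0.0], [0.0, -0.0, -1.0]]
force: [-7.3, 2.1, 12.8]
grip_width: 16.1
grasp_force: 55.0
```

Request:
drive_tool(
  slide=[
    [0, 0, 0.05],
    [0, 0, 0.06],
    [0, 0, 0.06],
  ],
  roll=[0, 0, 0],
  grip=[1, 1, 1],
  force=25,
)

```text
time_s: 21.08
eef_pos: [457.1, -272.1, 242.9]
eef_rot: [[-0.995, 0.105, 0.0], [0.105, 0.995, -0.0], [-0.0, -0.0, -1.0]]
force: [-3.4, 0.8, 4.4]
grip_width: 16.1
grasp_force: 25.0
```

Request:
drive_tool(
  slide=[
    [0, 0, 0],
    [0, 0, 0],
    [0, 0, 0],
  ],
  roll=[0, 0, 0],
  grip=[1, 1, 1],
  force=4,
)

```text
time_s: 21.45
eef_pos: [457.1, -272.1, 242.9]
eef_rot: [[-0.995, 0.105, 0.0], [0.105, 0.995, -0.0], [-0.0, -0.0, -1.0]]
force: [-3.7, -1.6, 3.5]
grip_width: 16.3
grasp_force: 4.0
```

Request:
drive_tool(
  slide=[
    [0, 0, 0],
    [0, 0, 0],
    [0, 0, 0],
    [0, 0, 0],
    [0, 0, 0],
  ],
  roll=[0, 0, 0, 0, 0],
  grip=[0.8, 0.75, 0.65, 0.55, 0.55],
)

```text
time_s: 22.08
eef_pos: [457.1, -272.1, 242.8]
eef_rot: [[-0.995, 0.105, 0.0], [0.105, 0.995, 0.0], [-0.0, 0.0, -1.0]]
force: [0.4, -0.2, 0.1]
grip_width: 40.7
grasp_force: 0.0
```

Request:
drive_tool(
  slide=[
    [0, 0, 1],
    [0, 0, 3],
    [0, 0, 6],
    [0, 0, 9],
    [0, 0, 12],
  ],
  roll=[0, 0, 0, 0, 0],
  grip=[0.55, 0.55, 0.55, 0.55, 0.55],
)

```text
time_s: 22.7
eef_pos: [457.0, -272.0, 364.5]
eef_rot: [[-0.995, 0.105, 0.0], [0.105, 0.995, -0.0], [-0.0, -0.0, -1.0]]
force: [0.6, 0.3, -0.1]
grip_width: 41.1
grasp_force: 0.0
```

Request:
drive_tool(
  slide=[
    [0, 3, 2],
    [0, 8, 3],
    [0, 13, 3],
    [0, 18, 3],
    [0, 20, 3],
  ],
  roll=[0, 0, 0, 0, 0],
  grip=[0.55, 0.55, 0.55, 0.55, 0.55],
)

```text
time_s: 23.32
eef_pos: [456.7, -70.0, 393.6]
eef_rot: [[-0.995, 0.103, 0.001], [0.103, 0.995, -0.0], [-0.001, 0.0, -1.0]]
force: [-0.7, -0.2, 0.3]
grip_width: 41.0
grasp_force: 0.0
```

Request:
drive_tool(
  slide=[
    [0, 0, 0],
    [0, 0, 0],
    [0, 0, 0],
    [0, 0, 0],
    [0, 0, 0],
  ],
  roll=[0, 0, 0, 0, 0],
  grip=[0.55, 0.55, 0.55, 0.55, 0.55],
)

```text
time_s: 23.95
eef_pos: [457.1, -72.4, 392.8]
eef_rot: [[-0.994, 0.105, -0.0], [0.105, 0.994, 0.0], [0.0, -0.0, -1.0]]
force: [1.2, -1.7, -0.1]
grip_width: 41.1
grasp_force: 0.0
```

Run:
```python
from rim import *
im=bot.get_image('top'); sc=bot.get_image('scene')
a=cv2.resize(im['pixels'][175:305,350:480,::-1],None,fx=3,fy=3,interpolation=2)
b=cv2.resize(sc['pixels'][230:360,150:280,::-1],None,fx=3,fy=3,interpolation=2)
cv2.imwrite('pics/fin.png',np.hstack([a,b])); print(rim(83), bot.read_state()['time_s'])
```

```text
(array([ 557.12382551, -281.97214691]), np.float64(0.643849459117144)) 24.1
```

View pics/fin.png

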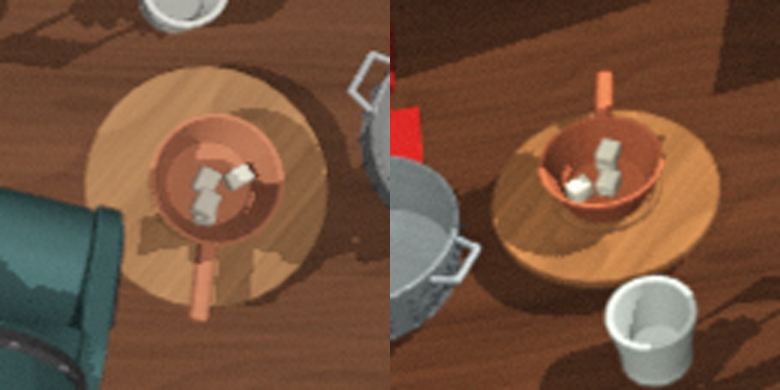

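The dish stands upright and centred in the ring at crop (217,180). Lumps show at (208,178), (240,176) and an elongated pair near (205,207). I can't be sure the last one is two lumps, so I'll check numerically for a stray lump and measure the lump areas.

Run:
```python
from h import *
for n in('top','scene'):
    im=bot.get_image(n); b=im['pixels'].astype(int); a=cv2.imread('pics/%s.png'%n)[:,:,::-1].astype(int)
    w=((b.min(2)>110)&(a.min(2)<b.min(2)-40)&(b.max(2)-b.min(2)<70)).astype(np.uint8)
    N,l,st,ce=cv2.connectedComponentsWithStats(w)
    print(n,[(ce[k].round().tolist(),st[k][2:].tolist()) for k in range(1,N) if st[k][4]>6])
    pts={'top':(390,205,455,265),'scene':(195,265,245,310)}[n]; x0,y0,x1,y1=pts
    r=b[y0:y1,x0:x1]; 
    u,v,_=[*proj(im,(557,-282,50)),0]; s=im['fx']/(np.array(im['view'])[2,:3]@[557,-282,50]+im['view'][2][3]); print('px/mm',round(s,3),'lump',24*s,20*s,17*s)
    hsv=cv2.cvtColor(im['pixels'],cv2.COLOR_RGB2HSV).astype(int)[y0:y1,x0:x1]; m=hsv[:,:,1]<85
    ys,xs=np.where(m); 
    for y in range(ys.min(),ys.max()+1): print(''.join('%4d'%hsv[y,x,2] if m[y,x] else '   .' for x in range(max(xs.min(),0),min(xs.max()+1,xs.min()+34))))
```

```text
top [([336.0, 149.0], [10, 32, 126]), ([419.0, 239.0], [9, 18, 102]), ([430.0, 233.0], [9, 8, 44]), ([13.0, 343.0], [35, 18, 381]), ([41.0, 351.0], [12, 5, 28]), ([58.0, 412.0], [57, 99, 2447]), ([510.0, 441.0], [5, 5, 14])]
px/mm 0.357 lump 8.567669506774912 7.139724588979092 6.068765900632229
   .   .   .   .   .   .   .   .   .   .   .   .   .   .   .   .   .   .   .   .   .   .   .   .   .   .   .   . 155   .   .   .   .   .
   .   .   .   .   .   .   .   .   .   .   .   .   .   .   .   .   .   .   .   .   .   .   .   .   .   .   . 154 180 177 166   .   .   .
   .   .   .   .   .   .   .   .   .   .   .   .   .   .   .   .   .   .   .   .   .   .   .   .   .   . 137 170 184 185 181 181 169   .
   .   .   .   .   .   .   .   .   .   .   .   .   .   .   .   .   .   .   .   .   .   .   .   .   .   . 152 182 184 185 183 185 188 172
   .   .   .   .   .   .   .   .   .   .   .   .   .   .   .   .   .   .   .   .   .   .   .   .   . 134 170 187 185 186 186 186 182 159
   .   .   .   .   .   .   .   .   .   .   .   .   .   .   .   .   .   .   .   .   .   .   .   .   . 152 183 187 188 18
[... 4846 characters left out ...]
182 158
   .   .   .   .   . 172 183   .   .   .   .   . 189 200 203 200 197 183 148
   .   .   .   . 191 200 198 177   .   .   . 179 200 200 203 196 193 167 125
   .   . 232 255 253 245 213 203 179   .   . 191 202 202 200 201 188 143 114
   . 242 255 255 254 254 253 249 223 156   . 206 210 208 204 196 171 123   .
 163 239 255 254 253 253 248 224 179 150   . 177 181 185 192 189 162 114   .
 118 193 243 254 251 239 208 175 145 139   . 161 169 169 173 175 152 121   .
   . 152 191 219 217 197 181 158 136 133   . 149 170 171 167 164 148   .   .
   . 140 161 178 185 178 164 145 134   .   .   .   .   .   .   .   .   .   .
   .   .   . 172 177 174 164   .   .   .   .   .   .   .   .   .   .   .   .
```

```bash
python3 -c "
from bench import bot
print(bot.hand_in())"
```

```text
the job is handed in; nothing more can be done
None
```

The job is handed in: the small dish stands upright and centred in the turntable's ring, released. It should hold all four lumps: three are clear in the images, the fourth is inferred from a stacked pair, and no stray lump showed in either view.

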